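# Catch the terminal pin with the spring-loaded grabber hook

### The arm

A 6-joint arm with a two-finger parallel gripper is mounted at the origin on the work surface. World frame = base frame: x ahead of the robot, y to its left, z up, the work surface at z = 0. Lengths are in mm, angles in degrees, forces in N, time in s.
With the tool pointing down it reaches from about 425 to 1125 mm from the base axis. Payload 14.9 kg.
Tool frame: the origin (TCP) lies at the very end of the fingers, on their centre line; the grasp point (between the pads) lies r.hold_point_z behind it (r.hold_point_z is the distance from the TCP to the grasp point, in mm); z points along the fingers, y is the line along which they close (so a half turn about z gives the same grasp; the last joint's range is limited). The gripper opens to 91 mm and grips with 3 to 60 N. Pads are 32 mm wide; open, the fingers measure 118 mm over their backs; the gripper's body (76 mm by 178 mm) begins 60 mm behind the grasp point.
Start: joints at [65.586, 21.709, 99.362, -0, 58.929, -1.908], TCP at [267.952, 646.699, 213.932] pointing down, gripper open.
Joint ranges: [-158.91, 158.91], [-42.39, 125.64], [0.06, 152.35], [-60.88, 240.88], [17.5, 164.5], [-176.32, 176.32]. Speed limits (degrees/s): [108.29, 108.29, 136.94, 180, 180, 180].

### API

Orientations are given as [roll, pitch, yaw] about the fixed x, y, z axes, in that order (R = Rz(yaw) Ry(pitch) Rx(roll)).
In Python, from plant import r, get_image, camera_info, spotter gives the robot as it stands.
- The arm moves only by the tool carry_out, never from a script. Its arguments are lists of equal length, an entry for each row: "hand": the gripper's target within -1 to 1 (fully open at 1, half-way at 0, shut at -1); "slide": the shift along the tool's x, y, z in cm, a list of three; "spin": the turn about the tool's z in units of 6 degrees (1.0 is 6 degrees). A call has 1 to 10 rows; each row is the pose to reach, as a shift and turn from the pose commanded when the call began, along the tool's axes at that moment; what a row does not reach only later rows make up. A row lasts 1/12 s, in which the tool goes at most 41.7 mm and 7.16 degrees, less where a joint would pass 70% of its speed; a pose out of reach is approached as far as the arm can. A call with a gripper value outside its range is refused whole. The fingers move at their own pace and stop on an object; "grip_force" is the grip in N (left out, the last holds). Time passes only in rows, so rows that repeat a pose let the fingers close. It gives the time, the measured TCP pose, the force, the opening and the grip force at its end, in the units of the state.
- r.read_state(): the state, without advancing time (a new reading comes with each control period).
- get_image(name): name is "scene" or "top" or "wrist"; returns the picture (480x640x3 uint8, red, green, blue); there is no depth.
- camera_info(name): a dict with "vertical_fov" (degrees; the focal length in pixels is half the picture's height over the tangent of half this angle, whatever the lens; pixels are square), "cx", "cy" (the principal point, pixels), "R" (3x3) and "t" (3): a world point X has camera coordinates R X + t; the wrist camera has in their place "mount" (4x4, takes a point from camera to tool coordinates, whose origin is the TCP and whose axes are the flange's). Camera axes: x right, y down, z forward; pixel columns grow to the right and rows downward; lengths in mm; the calibration is good to about 2 mm. A picture is of the moment at which its call begins: read the wrist's pose just before it. camera_info takes no time and is no camera call.
- r.sign_off(): hands the job in; it is judged then, once.
Trained networks look in the newest picture that a camera, given by its name, has taken for a name from the list of things; names that differ only in an ending like _2 or _b are one class to them, and where a whole thing is asked for, a point or a joint stands for the part that bears it (a point fixed in the world has none). Each returns a list of dicts, best first, with "conf" (0 to 1); they miss things now and then, are a little off and sometimes report something else, mostly with a low value. They report only what shows in the picture. A call takes as long as a camera call.
- spotter.silhouettes(thing, camera): "region" (480x640 bool, what is visible of it) and "centre" ([column, row] in pixels, amid what is visible of it).
The state is a dict: "time_s": time; "joints": joint angles; "qd": joint speeds; "tau": joint torques, N m; "ee_pos": TCP position; "orientation": TCP orientation; "wrist_force": force on the tool from outside, world axes, zero at the start; "wrist_torque": the same for the moment, N m; "finger_gap": finger opening in mm; "gripper_force": force on a finger pad.
Only numpy, scipy, OpenCV 4.12 (cv2) and the standard library are available. Lean on these libraries where they do the work, as an engineer would, in place of code of your own. Each camera call takes 0.05 s, during which the arm holds its last target. There are 200 camera calls.

### The job

Connect the spring-loaded grabber to the cell holder's terminal: push its black knob down so that the hook drops below the terminal pin, slide it along the rails, still pressed, until the hook's shank just touches the pin, then ease the knob up so that the hook catches under the pin, and let go. The pin is delicate: feel for it gently, do not pull hard on it, never let the plunger snap up, and leave the other things on the bench where they are.

Things in the scene. Friction and masses are not known exactly. Their poses are not given: they have to be found in the camera images.
- rig: the contact rig, fixed to the bench: aluminium base plate 130 x 260 x 12 mm, white end plates 14 mm thick at y = +-123 mm and up to 96 mm high, two steel rails (8 mm thick, 44 mm apart, 82 mm above the bench) along y between them, and a black cell holder block (56 x 50 mm, top 54 mm above the bench) on the base at y = +88 mm. Origin: centre of the underside of the base plate; z up; y runs along the rails, and the grabber slides toward +y to reach the terminal pin
- knob_top (a point): centre of the top face of the plunger's upright round black knob, 22 mm in diameter and 30 mm high, on an 8 mm steel stem. With the plunger up, this top is 152 mm above the bench and the knob's underside 28 mm above the top of the carriage; it moves with the carriage and the plunger. The knob can be gripped on its sides from above, or pressed on top
- plunger (a joint): how far the knob, and the hook with it, is pressed straight down, m: 0 up, 0.020 at the hard stop. The spring resists with 4.2 N at 0, 7.4 N at 0.009 and 11.2 N at 0.020, and drives it back up when let go. The hook's lip passes under the pin only beyond about 0.016. With the pin caught in the hook it rests at about 0.009; with the lip wrongly jammed under the pin, at about 0.015
- carriage (a joint): how far the grabber's carriage (grey block 60 x 40 x 24 mm, its top 94 mm above the bench) has slid along the rails toward the rig's +y, m: 0 to 0.12. It starts between 0 and 0.03, slides with about 2 N of friction and stays where it is left. At value c the knob's axis and the hook's shank are at y = c - 0.080 in the rig's frame, x = 0. Touching the pin happens at about 0.094, give or take 0.014
- hook: the steel J hook below the knob. Origin: on the shank's axis at the height of the throat's floor, which is 41 mm above the bench with the plunger up. Shank 6 mm thick along y, 8 mm wide; then, toward +y, a throat 9 mm wide with a floor 3 mm thick; then a lip 3 mm thick that stands 6 mm above the floor. Axes as the rig's. It is springy along y: about 12 N for every mm that it is bent sideways, and rigid up and down
- terminal: dark steel foot plate 50 x 50 x 2 mm of the terminal, fixed on the rig's base at rig y = +20 mm; origin: centre of its underside; axes as the rig's. It carries the pin in a black two-cheeked bracket that is clamped tight somewhere along the rig's y, up to 14 mm either way from the middle of the plate
- pin_nominal (a point): middle of the slot of the pin: above the centre of the foot plate, 35 mm above the bench, the height of the pin's axis. The pin itself, a level brass pin 6 mm in diameter along the rig's x, between cheeks 28 mm apart, is at this height but anywhere up to 14 mm either way along the rig's y, and is not measured: find it by feel or by eye
- beaker: bystander: glass beaker, 70 mm in diameter, 90 mm high, on the robot's side of the rig; origin at the centre of its base
- jar: bystander: amber jar, 50 mm in diameter, 80 mm high, on the robot's side of the rig; origin at the centre of its base
- wash_bottle: bystander: white bottle, 60 mm in diameter, 180 mm high, beyond the +y end of the rig; origin at the centre of its base
- tip_box: bystander: open divided box 100 x 70 x 50 mm beyond the -y end of the rig; origin at the centre of its base
- dish: bystander: steel dish, 70 mm in diameter, 25 mm high, on the far side of the rig; origin at the centre of its base
- cuvette: bystander: glass cuvette 12.5 x 45 x 12.5 mm lying on the far side of the rig; origin under its centre
- spatula: bystander: narrow steel laboratory spatula 185 mm long, 14 mm wide and 6 mm thick, lying along the far side of the rig; origin under its middle

How it is judged:
By the outcome, as a careful person would: the job done as asked, in the order asked, and still so for the second after the job is handed in, with the robot touching nothing.
It also fails if it takes over 53 s, if anything falls off the work surface, if the arm or the gripper's body presses on something with over 40 N, if the wrist force passes 120 N, or if a joint passes its speed limit or range.

## Working session

There is one attempt and no reset: what is moved stays moved. The work goes in short steps, Python scripts to look and compute and a tool call to move; the robot and the scene stay as the last step left them, time stands still between calls to the robot, and variables do not carry over. Pictures are saved under pics/ and viewed, at most 10 in all, crops included, and the job is handed in when it is done.

Besides the shell and the picture viewer there is one more tool, called after "Emit:" as name([rows], argument=value, ...), one row to a line, values as JSON. carry_out: Moves the arm, as the interface text tells. Its arguments: {"type":"object","properties":{"hand":{"type":"array"},"slide":{"type":"array"},"spin":{"type":"array"},"grip_force":{"type":"number"}},"required":["hand","slide","spin"]}

```bash
ls; mkdir -p pics
python3 - <<'E'
from plant import r,get_image,camera_info,spotter
import cv2,numpy as np
print(r.hold_point_z, r.read_state())
for c in ("scene","top"):
    im=get_image(c); cv2.imwrite(f"pics/{c}0.png",im[:,:,::-1])
    print(c,camera_info(c))
    for n in ("knob_top","carriage","terminal","rig","hook"):
        for d in spotter.silhouettes(n,c)[:2]:
            ys,xs=np.nonzero(d["region"]); print(n,round(d["conf"],2),np.round(d["centre"],1),xs.min(),xs.max(),ys.min(),ys.max(),len(xs))
print(camera_info("wrist"))
E
```

```text
pics
18.8 {'time_s': 0.0, 'joints': array([ 6.55880217e+01,  2.17384920e+01,  9.93969964e+01, -5.62193394e-04,
        5.89278868e+01, -1.90908792e+00]), 'qd': array([-0.08259102,  0.02457228,  0.01332719, -0.01523531,  0.00444008,
        0.05631936]), 'tau': array([ 2.37630971e-03, -7.63722754e+01, -4.34369338e+01,  6.51526800e-02,
        4.25096741e-02, -7.11589541e-05]), 'ee_pos': array([267.76209042, 646.32113901, 213.27654214]), 'orientation': array([-1.79936644e+02, -1.63031969e-03,  1.57497399e+02]), 'wrist_force': array([ 0.17325697, -0.08684808,  0.54194235]), 'wrist_torque': array([ 0.00330347,  0.00280193, -0.02579495]), 'gripper_force': 0.0, 'finger_gap': 91.27257123830307}
scene {'vertical_fov': 54.63187920826488, 'cx': 317.1072898434395, 'cy': 246.164672151779, 'R': array([[ 0.62808853,  0.77814024,  0.00160128],
       [ 0.51365789, -0.41305979, -0.75202206],
       [-0.5845172 ,  0.47315894, -0.65913599]]), 't': array([-398.34671877, -193.00195007, 1159.15137207])}
knob_top 0.82 [195.5 262.3] 184 200 249 280 352
carriage 0.97 [196.7 280.9] 180 218 248 307 1344
termi
[... 448 characters left out ...]
0.98851075]]), 't': array([  35.1331461 ,  598.42112864, 1244.85767848])}
carriage 0.74 [394.5 285. ] 387 407 268 300 597
terminal 0.79 [350.1 277.5] 338 361 270 288 398
terminal 0.74 [366.  237.5] 354 375 234 240 118
rig 0.55 [364.2 283.7] 295 428 247 320 7249
{'vertical_fov': 66.21568651200684, 'cx': 316.76656878141176, 'cy': 243.09772476020558, 'mount': array([[ 3.91777664e-04, -9.62947879e-01, -2.69687281e-01,
         7.66599592e+01],
       [ 9.99999631e-01,  5.83393735e-04, -6.30360616e-04,
        -4.09279338e-02],
       [ 7.64338288e-04, -2.69686934e-01,  9.62947752e-01,
        -1.70207057e+02],
       [ 0.00000000e+00,  0.00000000e+00,  0.00000000e+00,
         1.00000000e+00]])}
```

Run:
```python
import cv2
a=cv2.imread("pics/scene0.png")[180:380,130:370];b=cv2.imread("pics/top0.png")[190:370,260:460]
cv2.imwrite("pics/s1.png",cv2.resize(a,None,fx=3,fy=3,interpolation=2));cv2.imwrite("pics/t1.png",cv2.resize(b,None,fx=3.3,fy=3.3,interpolation=2))
```

```text
(no output)
```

View pics/s1.png

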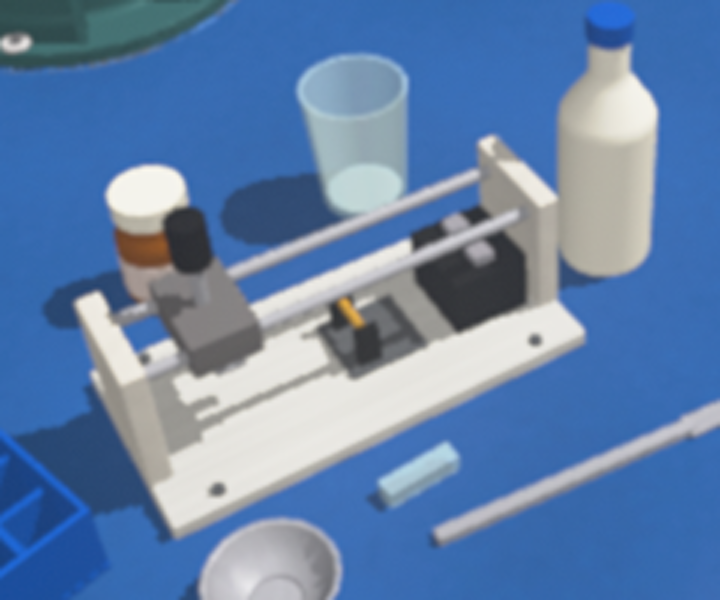

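View pics/t1.png

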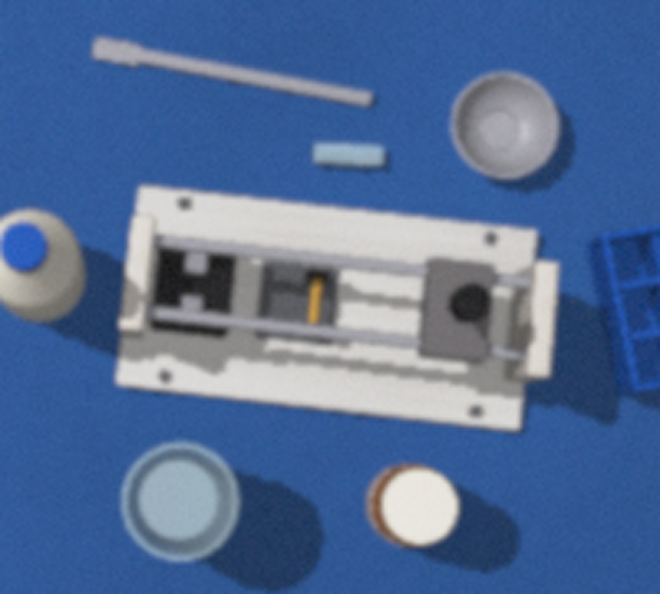

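The scene picture shows the knob at crop (187,215) and the brass pin at (350,312). In the top picture the base corners are at crop (138,186), (540,230), (522,430) and (116,384), the pin at (315,300) and the knob top at (468,300).

```bash
cat > h.py <<'E'
from plant import r,get_image,camera_info,spotter
import cv2,numpy as np
from scipy.spatial.transform import Rotation as Ro
def cam(name,st=None):
    i=camera_info(name); f=240/np.tan(np.radians(i["vertical_fov"]/2)); K=np.array([[f,0,i["cx"]],[0,f,i["cy"]],[0,0,1]])
    if name=="wrist":
        T=np.eye(4);T[:3,:3]=Ro.from_euler("xyz",st["orientation"],degrees=True).as_matrix();T[:3,3]=st["ee_pos"]
        M=np.linalg.inv(T@i["mount"]); return K,M[:3,:3],M[:3,3]
    return K,np.array(i["R"]),np.array(i["t"])
def ray(c,px,z):
    K,R,t=c; d=R.T@np.linalg.solve(K,[*px,1]); o=-R.T@t; return o+d*(z-o[2])/d[2]
def proj(c,X):
    K,R,t=c; p=K@(R@np.array(X,float)+t); return p[:2]/p[2]
E
python3 - <<'E'
from h import *
T=cam("top");S=cam("scene")
tp=lambda a:np.array(a)/3.3+[260,190]
sp=lambda a:np.array(a)/3+[130,180]
C=np.array([ray(T,tp(a),12) for a in [(138,186),(540,230),(522,430),(116,384)]])
print(C.round(1))
ctr=C.mean(0); v=(C[0]-C[1]+C[3]-C[2]); v/=np.linalg.norm(v); w=(C[0]-C[3]+C[1]-C[2]);w/=np.linalg.norm(w)
# scene: far corners
C2=np.array([ray(S,sp(a),12) for a in [(585,325),(170,530)]]);print("scene corners (+x+y),(+x-y)",C2.round(1))
print(ctr,v,w,"yaw of rig y",np.degrees(np.arctan2(v[1],v[0])),"len",np.linalg.norm(C[0]-C[1]),np.linalg.norm(C[0]-C[3]))
yaw=np.arctan2(v[1],v[0])-np.pi/2
Ri=np.array([[np.cos(yaw),-np.sin(yaw)],[np.sin(yaw),np.cos(yaw)]])
for n,X in [("pin top",ray(T,tp((315,300)),38)),("knob top",ray(T,tp((468,300)),152)),("pin scene",ray(S,sp((350,312)),38)),("knob scene",ray(S,sp((185,216)),152))]:
    print(n,X.round(1),"rig",(Ri.T@(X-ctr)[:2]).round(1))
print("yaw",np.degrees(yaw))
E
```

```text
[[ 587.5   53.9   12. ]
 [ 561.5 -207.    12. ]
 [ 432.7 -193.    12. ]
 [ 459.4   66.6   12. ]]
scene corners (+x+y),(+x-y) [[ 586.5   56.7   12. ]
 [ 564.1 -204.8   12. ]]
[510.27319112 -69.8679901   12.        ] [0.10074753 0.99491202 0.        ] [ 0.99468349 -0.10297943  0.        ] yaw of rig y 84.21778169637301 len 262.2068020112733 128.7227623966834
pin top [512.3 -58.8  38. ] rig [ 0.9 11.3]
knob top [ 503.5 -137.4  152. ] rig [  0.1 -67.8]
pin scene [512.1 -58.7  38. ] rig [ 0.7 11.3]
knob scene [ 504.4 -138.   152. ] rig [  1.  -68.4]
yaw -5.782218303626984
```

Emit:
carry_out([
  [-3.0,-2.8,0],
  [-6.1,-5.6,0],
  [-9.1,-8.4,0],
  [-12.1,-11.3,0],
  [-15.2,-14.1,0],
  [-18.2,-16.9,0],
  [-21.2,-19.7,0],
  [-24.2,-22.5,0],
  [-27.3,-25.3,0],
  [-30.3,-28.1,0],
], hand=[1,1,1,1,1,1,1,1,1,1], spin=[-0.3,-0.6,-0.9,-1.2,-1.5,-1.8,-2.1,-2.4,-2.6,-2.8])

```text
time_s: 1.43
ee_pos: [440.9, 269.3, 214.3]
orientation: [180.0, 0.0, 174.4]
wrist_force: [2.4, 1.7, 0.8]
finger_gap: 91.3
gripper_force: 0.0
```

Emit:
carry_out([
  [-2.0,-4.0,0],
  [-4.0,-8.0,0],
  [-6.0,-12.0,0],
  [-7.6,-16.0,0],
  [-9.0,-20.0,0],
  [-10.2,-24.0,0],
  [-10.2,-28.1,0],
  [-10.2,-32.2,0],
  [-10.2,-36.2,0],
  [-10.2,-39.9,0],
], hand=[1,1,1,1,1,1,1,1,1,1], spin=[0,0,0,0,0,0,0,0,0,0])

```text
time_s: 2.27
ee_pos: [502.0, -134.8, 214.2]
orientation: [-180.0, 0.0, 174.3]
wrist_force: [1.3, 0.5, -0.3]
finger_gap: 91.6
gripper_force: 0.0
```

Run:
```python
from h import *
import time
st=r.read_state(); im=get_image("wrist"); cv2.imwrite("pics/w1.png",im[:,:,::-1])
W=cam("wrist",st); print(st["ee_pos"],st["orientation"],st["qd"].round(2),st["time_s"])
for n in ("knob_top","carriage","terminal"):
    for d in spotter.silhouettes(n,"wrist")[:2]:
        ys,xs=np.nonzero(d["region"]); print(n,round(d["conf"],2),np.round(d["centre"],1),xs.min(),xs.max(),ys.min(),ys.max())
for p in ([504,-138,152],[512.2,-58.8,38]): print(proj(W,p))
```

```text
[ 501.98870511 -134.84107419  214.20596866] [-1.79993478e+02  3.15709753e-02  1.74297180e+02] [-54.64   6.16  -7.15  -0.06   0.55 -54.16] 2.2667
knob_top 0.78 [308.4 253.4] 296 327 236 276
carriage 0.71 [312.1 238. ] 288 337 199 276
carriage 0.65 [602.7 233.5] 550 639 191 282
terminal 0.69 [404.5 222.5] 378 427 196 244
[312.39267757 263.18902015]
[396.45104186 225.39603694]
```

View pics/w1.png

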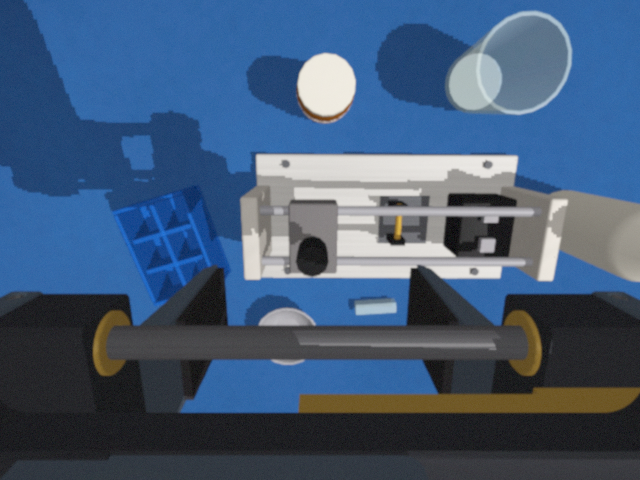

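The wrist picture shows the knob at about (313,258) and the pin at about (400,222), both close to the predicted pixels. I'll descend around the knob.

Emit:
carry_out([
  [-0.2,-0.2,0],
  [-0.2,-0.2,1.5],
  [-0.2,-0.2,3.0],
  [-0.2,-0.2,4.5],
  [-0.2,-0.2,5.5],
  [-0.2,-0.2,6.5],
  [-0.2,-0.2,7.5],
  [-0.2,-0.2,8.2],
  [-0.2,-0.2,8.6],
  [-0.2,-0.2,8.6],
], hand=[1,1,1,1,1,1,1,1,1,1], spin=[0,0,0,0,0,0,0,0,0,0])

```text
time_s: 3.3
ee_pos: [504.0, -134.8, 127.2]
orientation: [180.0, -0.1, 174.3]
wrist_force: [-0.6, 0.6, -0.8]
finger_gap: 91.5
gripper_force: 0.0
```

Run:
```python
from h import *
get_image("wrist"); st=r.read_state(); im=get_image("wrist"); cv2.imwrite("pics/w2.png",im[:,:,::-1])
W=cam("wrist",st); print(st["ee_pos"],st["orientation"],st["qd"].round(2),st["wrist_force"].round(2))
for p in ([504,-137.7,152],[512.2,-58.8,38],st["ee_pos"]): print(proj(W,p))
```

```text
[ 504.25335194 -134.98109637  127.7835026 ] [ 1.79995809e+02 -2.16689549e-02  1.74294312e+02] [-0.04 -0.82 -0.43 -0.03  0.38 -0.02] [ 0.54  0.04 -0.5 ]
[310.40970434 321.79446049]
[420.82179172 248.73874434]
[316.69958766 298.82640292]
```

View pics/w2.png

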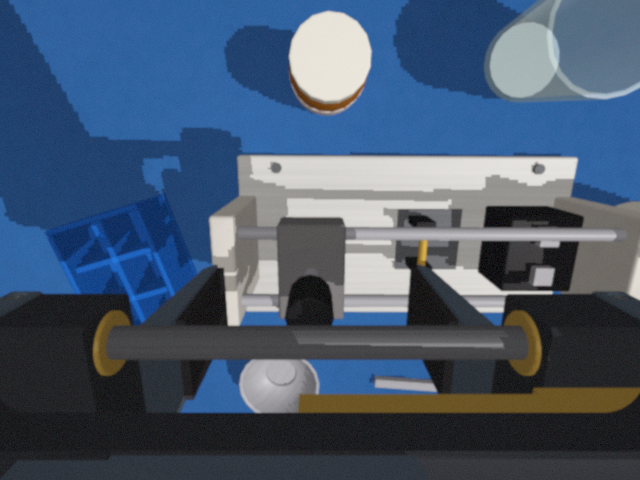

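The knob sits between the open fingers at about (310,300), and the pin is at column 423. I'll close on it.

Emit:
carry_out([
  [0,-0.15,0],
  [0,-0.3,0],
  [0,-0.3,0],
  [0,-0.3,0],
  [0,-0.3,0],
  [0,-0.3,0],
  [0,-0.3,0],
  [0,-0.3,0],
  [0,-0.3,0],
  [0,-0.3,0],
], hand=[1,1,-0.4,-0.6,-1,-1,-1,-1,-1,-1], spin=[0,0,0,0,0,0,0,0,0,0], grip_force=45)

```text
time_s: 4.23
ee_pos: [503.9, -138.0, 127.9]
orientation: [180.0, -0.0, 174.3]
wrist_force: [0.4, 0.0, -0.4]
finger_gap: 40.9
gripper_force: 0.0
```

Emit:
carry_out([
  [0,0,0],
  [0,0,0],
  [0,0,0],
  [0,0,0],
  [0,0,0],
  [0,0,0],
  [0,0,0],
  [0,0,0],
], hand=[-1,-1,-1,-1,-1,-1,-1,-1], spin=[0,0,0,0,0,0,0,0])

```text
time_s: 4.9
ee_pos: [503.9, -138.0, 127.9]
orientation: [180.0, -0.0, 174.3]
wrist_force: [-0.3, -0.6, 0.4]
finger_gap: 20.7
gripper_force: 45.0
```

Emit:
carry_out([
  [0,0,0.2],
  [0,0,0.4],
  [0,0,0.7],
  [0,0,1.0],
  [0,0,1.3],
  [0,0,1.5],
  [0,0,1.7],
  [0,0,1.85],
  [0,0,1.85],
  [0,0,1.85],
], hand=[-1,-1,-1,-1,-1,-1,-1,-1,-1,-1], spin=[0,0,0,0,0,0,0,0,0,0])

```text
time_s: 5.73
ee_pos: [504.1, -138.0, 109.6]
orientation: [180.0, -0.0, 174.3]
wrist_force: [-3.3, 1.3, 9.8]
finger_gap: 20.6
gripper_force: 45.0
```

Emit:
carry_out([
  [0,0,0.05],
  [0,0,0.05],
  [0,0,0.05],
], hand=[-1,-1,-1], spin=[0,0,0])

```text
time_s: 5.98
ee_pos: [504.1, -138.0, 109.1]
orientation: [-180.0, 0.0, 174.3]
wrist_force: [-3.3, 1.7, 10.3]
finger_gap: 21.1
gripper_force: 45.0
```

```bash
cat > f.py <<'E'
from h import *
L=[]
for _ in range(6):
    get_image("wrist"); s=r.read_state(); L.append(np.r_[s["wrist_force"],s["ee_pos"]])
L=np.array(L); print(L.mean(0).round(2),L.std(0).round(2),s["time_s"])
f=L.mean(0)[:3]; u=np.array([.099,.995]); print("along y",(f[:2]@u).round(2),"rig y (tcp)",((L.mean(0)[3:5]-[510.4,-69.5])@u).round(2))
E
python3 f.py
```

```text
[  -3.26    1.17   10.03  504.09 -138.03  109.15] [0.56 0.37 0.65 0.01 0.01 0.02] 6.2833
along y 0.84 rig y (tcp) -68.81
```

Emit:
carry_out([
  [0,0,0.04],
  [0,0,0.08],
  [0,0,0.1],
  [0,0,0.1],
], hand=[-1,-1,-1,-1], spin=[0,0,0,0])

```text
time_s: 6.62
ee_pos: [504.1, -138.0, 108.1]
orientation: [-180.0, 0.0, 174.3]
wrist_force: [-3.0, 1.3, 10.8]
finger_gap: 20.9
gripper_force: 45.0
```

```bash
python3 f.py
```

```text
[  -3.41    1.3    10.48  504.09 -138.02  108.17] [0.67 0.23 0.26 0.02 0.01 0.01] 6.9167
along y 0.95 rig y (tcp) -68.81
```

Emit:
carry_out([
  [0,0,0.03],
  [0,0,0.06],
  [0,0,0.06],
  [0,0,0.06],
], hand=[-1,-1,-1,-1], spin=[0,0,0,0])

```text
time_s: 7.25
ee_pos: [504.1, -138.0, 107.8]
orientation: [-180.0, 0.0, 174.3]
wrist_force: [-4.8, 2.2, 15.2]
finger_gap: 20.9
gripper_force: 45.0
```

```bash
python3 f.py
```

```text
[  -5.14    2.15   15.06  504.15 -138.04  107.8 ] [0.33 0.27 0.49 0.01 0.01 0.01] 7.55
along y 1.63 rig y (tcp) -68.82
```

Emit:
carry_out([
  [0,0,-0.08],
  [0,0.2,-0.13],
  [0,0.8,-0.13],
  [0,1.6,-0.13],
  [0,2.6,-0.13],
  [0,3.6,-0.13],
  [0,4.5,-0.13],
  [0,5.2,-0.13],
  [0,5.7,-0.13],
  [0,6.0,-0.13],
], hand=[-1,-1,-1,-1,-1,-1,-1,-1,-1,-1], spin=[0,0,0,0,0,0,0,0,0,0])

```text
time_s: 8.38
ee_pos: [510.4, -78.1, 109.0]
orientation: [-180.0, 0.0, 174.3]
wrist_force: [-2.3, -1.9, 9.7]
finger_gap: 20.8
gripper_force: 45.0
```

```bash
python3 f.py
```

```text
[ -1.92   2.12   9.91 510.32 -78.04 108.96] [0.54 0.38 0.39 0.03 0.14 0.01] 8.6833
along y 1.92 rig y (tcp) -8.51
```

Emit:
carry_out([
  [0,0.1,0],
  [0,0.2,0],
  [0,0.3,0],
  [0,0.4,0],
  [0,0.5,0],
  [0,0.6,0],
  [0,0.7,0],
  [0,0.8,0],
], hand=[-1,-1,-1,-1,-1,-1,-1,-1], spin=[0,0,0,0,0,0,0,0])

```text
time_s: 9.35
ee_pos: [511.1, -70.5, 109.0]
orientation: [-180.0, 0.0, 174.3]
wrist_force: [-3.2, -2.4, 9.8]
finger_gap: 20.9
gripper_force: 45.0
```

Emit:
carry_out([
  [0,0.03,0],
  [0,0.06,0],
  [0,0.09,0],
  [0,0.12,0],
  [0,0.15,0],
  [0,0.18,0],
], hand=[-1,-1,-1,-1,-1,-1], spin=[0,0,0,0,0,0])

```text
time_s: 9.85
ee_pos: [511.3, -68.8, 109.0]
orientation: [-180.0, 0.0, 174.3]
wrist_force: [-2.0, -2.4, 10.4]
finger_gap: 20.7
gripper_force: 45.0
```

Emit:
carry_out([
  [0,0.04,0],
  [0,0.08,0],
  [0,0.12,0],
  [0,0.16,0],
  [0,0.2,0],
  [0,0.24,0],
], hand=[-1,-1,-1,-1,-1,-1], spin=[0,0,0,0,0,0])

```text
time_s: 10.35
ee_pos: [511.5, -66.4, 109.0]
orientation: [-180.0, 0.0, 174.3]
wrist_force: [-2.1, -1.8, 10.3]
finger_gap: 20.7
gripper_force: 45.0
```

Emit:
carry_out([
  [0,0.02,0],
  [0,0.04,0],
  [0,0.06,0],
  [0,0.08,0],
], hand=[-1,-1,-1,-1], spin=[0,0,0,0])

```text
time_s: 10.68
ee_pos: [511.6, -65.6, 109.0]
orientation: [-180.0, 0.0, 174.3]
wrist_force: [-2.8, -1.7, 9.6]
finger_gap: 20.2
gripper_force: 45.0
```

Emit:
carry_out([
  [0,0.02,0],
  [0,0.04,0],
  [0,0.06,0],
], hand=[-1,-1,-1], spin=[0,0,0])

```text
time_s: 10.93
ee_pos: [511.7, -65.0, 109.0]
orientation: [-180.0, 0.0, 174.3]
wrist_force: [-1.8, -1.0, 10.0]
finger_gap: 20.9
gripper_force: 45.0
```

Emit:
carry_out([
  [0,0.02,0],
  [0,0.04,0],
  [0,0.05,0],
], hand=[-1,-1,-1], spin=[0,0,0])

```text
time_s: 11.18
ee_pos: [511.7, -64.5, 109.0]
orientation: [-180.0, 0.0, 174.3]
wrist_force: [-3.1, -2.4, 10.4]
finger_gap: 20.5
gripper_force: 45.0
```

Emit:
carry_out([
  [0,0.02,0],
  [0,0.04,0],
  [0,0.05,0],
], hand=[-1,-1,-1], spin=[0,0,0])

```text
time_s: 11.43
ee_pos: [511.8, -64.0, 109.0]
orientation: [-180.0, 0.0, 174.3]
wrist_force: [-3.9, -2.3, 9.6]
finger_gap: 20.8
gripper_force: 45.0
```

Emit:
carry_out([
  [0,0.02,0],
  [0,0.04,0],
  [0,0.05,0],
], hand=[-1,-1,-1], spin=[0,0,0])

```text
time_s: 11.68
ee_pos: [511.9, -63.5, 109.0]
orientation: [-180.0, 0.0, 174.3]
wrist_force: [-2.3, -2.1, 11.0]
finger_gap: 20.3
gripper_force: 45.0
```

Emit:
carry_out([
  [0,0.02,0],
  [0,0.04,0],
  [0,0.05,0],
], hand=[-1,-1,-1], spin=[0,0,0])

```text
time_s: 11.93
ee_pos: [511.9, -63.0, 109.0]
orientation: [-180.0, 0.0, 174.3]
wrist_force: [-1.6, -1.9, 10.2]
finger_gap: 20.6
gripper_force: 45.0
```

Emit:
carry_out([
  [0,0.02,0],
  [0,0.04,0],
  [0,0.05,0],
], hand=[-1,-1,-1], spin=[0,0,0])

```text
time_s: 12.18
ee_pos: [511.9, -62.5, 109.0]
orientation: [-180.0, 0.0, 174.3]
wrist_force: [-2.7, -2.1, 10.1]
finger_gap: 20.7
gripper_force: 45.0
```

Emit:
carry_out([
  [0,0.02,0],
  [0,0.04,0],
  [0,0.05,0],
], hand=[-1,-1,-1], spin=[0,0,0])

```text
time_s: 12.43
ee_pos: [512.0, -62.1, 109.0]
orientation: [-180.0, 0.0, 174.3]
wrist_force: [-3.7, -3.7, 10.4]
finger_gap: 20.5
gripper_force: 45.0
```

Emit:
carry_out([
  [0,0.01,0],
  [0,0.02,0],
], hand=[-1,-1], spin=[0,0])

```text
time_s: 12.6
ee_pos: [512.0, -62.0, 109.0]
orientation: [-180.0, 0.0, 174.3]
wrist_force: [-2.5, -4.4, 10.0]
finger_gap: 20.9
gripper_force: 45.0
```

```bash
python3 f.py
python3 - <<'E'
from h import *
import cv2
cv2.imwrite("pics/s2.png",cv2.resize(get_image("scene")[220:340,170:330,::-1],None,fx=5,fy=5,interpolation=2))
E
```

```text
[ -2.36  -4.42  10.21 512.02 -62.   109.  ] [0.46 0.33 0.35 0.02 0.01 0.02] 12.9
along y -4.63 rig y (tcp) 7.62
```

View pics/s2.png

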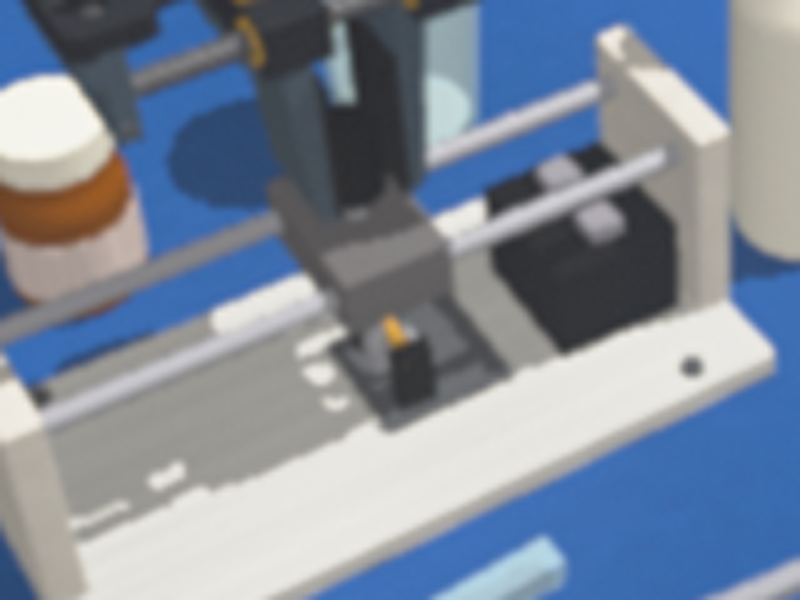

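The shank is steadily touching the pin: 4.5 N along y against about 2 N of sliding friction. The picture shows the carriage over the brass pin at crop (393,330). I'll ease the knob up now.

Emit:
carry_out([
  [0,0,-0.08],
  [0,0,-0.16],
  [0,0,-0.24],
  [0,0,-0.32],
  [0,0,-0.4],
  [0,0,-0.47],
  [0,0,-0.54],
  [0,0,-0.6],
  [0,0,-0.65],
  [0,0,-0.7],
], hand=[-1,-1,-1,-1,-1,-1,-1,-1,-1,-1], spin=[0,0,0,0,0,0,0,0,0,0])

```text
time_s: 13.78
ee_pos: [511.9, -62.0, 115.8]
orientation: [-180.0, 0.0, 174.3]
wrist_force: [-1.2, -4.4, 6.8]
finger_gap: 20.8
gripper_force: 45.0
```

Emit:
carry_out([
  [0,0,-0.05],
  [0,0,-0.1],
  [0,0,-0.15],
  [0,0,-0.2],
  [0,0,-0.2],
], hand=[-1,-1,-1,-1,-1], spin=[0,0,0,0,0])

```text
time_s: 14.2
ee_pos: [512.0, -62.0, 117.9]
orientation: [-180.0, 0.0, 174.3]
wrist_force: [-1.7, -4.6, 5.9]
finger_gap: 20.9
gripper_force: 45.0
```

Emit:
carry_out([
  [0,0,-0.03],
  [0,0,-0.06],
  [0,0,-0.08],
  [0,0,-0.08],
], hand=[-1,-1,-1,-1], spin=[0,0,0,0])

```text
time_s: 14.53
ee_pos: [512.0, -62.0, 118.6]
orientation: [-180.0, 0.0, 174.3]
wrist_force: [-0.8, -4.2, 5.7]
finger_gap: 21.4
gripper_force: 45.0
```

Emit:
carry_out([
  [0,0,-0.02],
  [0,0,-0.04],
  [0,0,-0.04],
], hand=[-1,-1,-1], spin=[0,0,0])

```text
time_s: 14.78
ee_pos: [511.9, -61.9, 119.0]
orientation: [-180.0, 0.0, 174.3]
wrist_force: [-0.8, -4.5, 4.7]
finger_gap: 20.8
gripper_force: 45.0
```

Emit:
carry_out([
  [0,0,-0.02],
  [0,0,-0.03],
  [0,0,-0.03],
], hand=[-1,-1,-1], spin=[0,0,0])

```text
time_s: 15.03
ee_pos: [511.9, -61.8, 119.1]
orientation: [-180.0, 0.0, 174.3]
wrist_force: [1.6, -4.6, 1.5]
finger_gap: 20.8
gripper_force: 45.0
```

Emit:
carry_out([
  [0,-0.01,0],
  [0,-0.02,0],
  [0,-0.02,0],
  [0,-0.02,0],
], hand=[-1,-1,-1,-1], spin=[0,0,0,0], grip_force=15)

```text
time_s: 15.37
ee_pos: [511.8, -61.8, 119.2]
orientation: [-180.0, 0.0, 174.3]
wrist_force: [2.4, -4.9, 0.4]
finger_gap: 21.6
gripper_force: 15.0
```

Emit:
carry_out([
  [0,0,0],
  [0,0,0],
  [0,0,0],
  [0,0,0],
  [0,0,0],
  [0,0,0],
  [0,0,0],
  [0,0,0],
  [0,0,0],
  [0,0,0],
], hand=[-0.45,-0.4,-0.35,-0.3,-0.2,-0.1,0,0.1,0.2,0.2], spin=[0,0,0,0,0,0,0,0,0,0])

```text
time_s: 16.2
ee_pos: [511.6, -61.8, 119.2]
orientation: [-180.0, 0.0, 174.3]
wrist_force: [0.1, 0.3, -0.1]
finger_gap: 54.4
gripper_force: 0.0
```

```bash
python3 f.py
```

```text
[ 4.0000e-02  4.8000e-01  1.5000e-01  5.1157e+02 -6.1780e+01  1.1914e+02] [0.81 0.51 0.33 0.02 0.01 0.02] 16.5
along y 0.48 rig y (tcp) 7.79
```

Released. Next I'll retreat straight up and verify.

Emit:
carry_out([
  [0,0,-0.5],
  [0,0,-1.5],
  [0,0,-3],
  [0,0,-5],
  [0,0,-7],
  [0,0,-9],
  [0,0,-11],
  [0,0,-12],
  [0,0,-12],
  [0,0,-12],
], hand=[0.2,0.2,0.2,0.2,0.2,0.2,0.2,0.2,0.2,0.2], spin=[0,0,0,0,0,0,0,0,0,0])

```text
time_s: 17.33
ee_pos: [511.6, -61.8, 239.3]
orientation: [-180.0, 0.1, 174.3]
wrist_force: [-0.3, 0.4, -0.6]
finger_gap: 54.7
gripper_force: 0.0
```

Run:
```python
from h import *
im=get_image("scene")
S=cam("scene")
cv2.imwrite("pics/s3.png",cv2.resize(im[200:340,170:330,::-1],None,fx=4,fy=4,interpolation=2))
for z in (152,143,137): print(z,((proj(S,[511.2,-62,z])-[170,200])*4).round(1))
for d in spotter.silhouettes("knob_top","scene")[:1]:
    ys,xs=np.nonzero(d["region"]); print(d["conf"],(xs.min()-170)*4,(xs.max()-170)*4,(ys.min()-200)*4,(ys.max()-200)*4)
```

```text
152 [269.8 136. ]
143 [272.4 153.5]
137 [274. 165.]
0.72 248 332 144 360
```

View pics/s3.png

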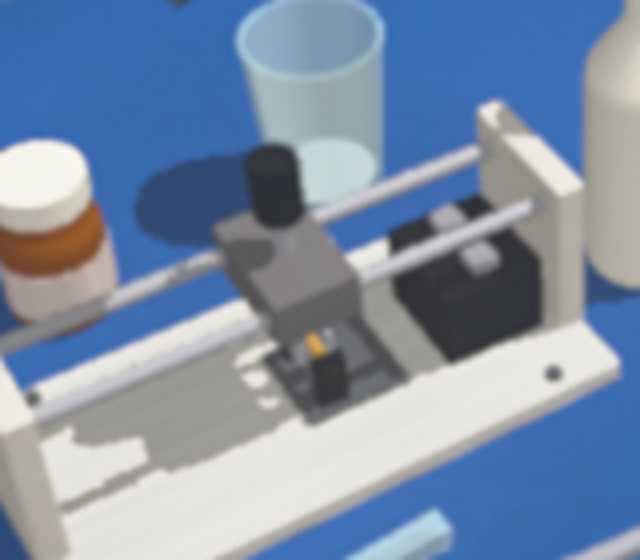

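The knob top is at about (273,154), which fits a height of 143 mm. The plunger therefore rests near 9 mm, the value for a caught pin, and the other things are undisturbed.

```bash
python3 -c "
from plant import r
print(r.sign_off())"
```

```text
the job is handed in; nothing more can be done
None
```

The grabber's hook is caught under the terminal pin, with the plunger resting at about 9 mm; the arm let go and backed clear, and the job was handed in at about 17 s.

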